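# Feed a cassava root to the grater with the ratchet lever

## Task

Lay the peeled cassava root in the grater's feed trough, thin end towards the grating drum and thick end just in front of the green pusher, and let go of it. Then swing the ratchet lever by its red handle back and forth until the pusher's red pointer stands within the width of the green clip on the side rail, with the root pushed along by the pusher. Move the pusher only with the lever, do not go past the clip (the ratchet cannot go back), and leave the bread stack, mug and brush where they are.

Things in the scene. Friction and masses are not known exactly. Their poses are not given: they have to be found in the camera images.
- machine: Fixed grater unit. Origin on the ratchet wheel's upright axis at bench height; +x points to the grating drum (away from the robot at yaw 0), +y to the feed trough, z up. Base board 12 mm thick, x -160..300, y -75..240 mm. The drum's face is at x 176 mm, in a box x 170..300, y 14..186, up to z 184 mm
- trough (a point): Bottom of the feed trough's V, at machine (0, 100) mm, 41 mm above the bench. Axes as the machine. The trough is a shallow V, open at the top, running along machine x from -95 to +165 mm; its lips are 24 mm to each side, 52 mm above the bench. The root lies in it with its axis about 65 mm above the bench
- beam (a point): Middle of the underside of the timber cross-beam over the handle, machine (-122, 60), 160 mm above the bench. Beam: machine x -145..-100, y -120..240, z 160..200 mm, on one post at y 210..240. It bars a tool pointing straight down from the handle: come in below it from the robot's side, tilted about 40 degrees (fingers pointing to machine +x and down)
- lever (a joint): Blue ratchet lever, level, about the machine origin, rad: 0 = stop on the -y side, 0.873 = stop on the +y side. Handle's bearing in the machine frame = 205 degrees minus this. Only growing angle (handle to +y) drives; coming back it clicks over teeth of 20 degrees, so up to 20 degrees of a forward swing are idle. 1 rad driven = pusher 40 mm. Takes 6 to 8 N at the handle, stays where left
- handle (a point): Point on the lever's red upright round handle (20 mm diameter, from 52 to 115 mm above the bench, 150 mm from the wheel axis), on its axis, 95 mm above the bench. The lever bar's top is at 50 mm
- wheel: Steel ratchet wheel with 18 saw teeth, 106 mm across, 24 to 36 mm above the bench, under the lever. Not to be touched
- pusher: Green pusher plate across the trough (44 mm wide, 50 to 90 mm above the bench) with its bracket and red pointer; slides along machine +x as the wheel turns, never back. It starts with its front face at machine x -72 mm. Its body origin coincides with the machine origin at the start and moves with it
- pusher_face (a point): Centre of the pusher's front face (the one towards the drum), at trough centre line, 64 mm above the bench. Axes as the machine
- pointer (a point): Outer end of the red pointer (6 mm wide) that reaches from the pusher towards the side rail: 170 mm to machine +y, 82 mm above the bench
- clip (a point): Top centre of the green clip, 14 mm wide along machine x, 20 mm along y, 82 mm above the bench, fixed on the aluminium rail beside the trough at machine y 182 mm. It stands 45 to 75 mm ahead of the pointer's start. Axes as the machine
- root: Peeled cream cassava root, 130 mm long, round, 44 mm diameter over the 75 mm nearest its thick end, then tapering to 18 mm at the thin end; a dark brown band of skin at the thick end; about 0.2 kg. Lies on the bench. Origin on its axis at mid-length; x along it towards the thin end
- root_tip (a point): Centre of the root's thin end
- root_butt (a point): Centre of the root's thick end (brown band)
- breads: Stack of flat cassava breads, 150 mm across, 63 mm high; origin under its centre. Bystander
- mug: Blue mug, 76 mm across, 80 mm high; origin under its centre. Bystander
- brush: Wooden hand brush lying on the bench. Bystander
Things that resemble listed ones, but are neither listed nor needed, are in the scene too. What is shaped like the root but pink or turquoise is not meant.

How it is judged (in metres and radians):
On the way:
1. the root lies let go in the trough, thin end to the drum, thick end within 40 mm of the pusher, the pusher not yet advanced (x of root_tip in the frame of pusher_face above 0.11 m and x of root_butt in the frame of pusher_face between -0.004 and 0.04 m and y of root in the frame of machine between 0.085 and 0.115 m and height (world z) of root between 0.05 and 0.078 m and distance of pointer from where it was at the start of the episode below 0.008 m and contact force between the fingers and root below 0.1 N and linear speed of root below 0.03 m/s), for 0.2 s.
At the end, for the whole second after the job is handed in: The pusher's pointer stands within 7 mm of the clip's middle along the rail; the root lies still in the trough (axis within 15 mm of its centre line), thin end towards the drum, thick end within 8 mm of the pusher's face (x of pointer in the frame of clip between -0.007 and 0.007 m and x of root_tip in the frame of pusher_face above 0.11 m and x of root_butt in the frame of pusher_face between -0.004 and 0.008 m and y of root in the frame of machine between 0.085 and 0.115 m and height (world z) of root between 0.05 and 0.078 m and linear speed of root below 0.02 m/s and linear speed of pusher below 0.01 m/s); the robot touches nothing.
It fails at once if the pusher is pushed by hand (contact force between the arm and pusher above 4 N).
It fails at once if the pusher is pushed by the fingers (contact force between the fingers and pusher above 4 N).
It fails at once if the wheel is turned by the fingers (contact force between the fingers and wheel above 2 N).
It fails at once if the pointer goes past the clip (x of pointer in the frame of clip above 0.009 m).
It fails at once if a bystander is moved over 30 mm (distance of any of breads, mug, brush from where it was at the start of the episode above 0.03 m).
It also fails if it takes over 72 s, if anything falls off the work surface, if the arm or the gripper's body presses on something with over 40 N, if the wrist force passes 120 N, or if a joint passes its speed limit or range.

## Robot

A 6-joint arm with a two-finger parallel gripper is mounted at the origin on the work surface. World frame = base frame: x ahead of the robot, y to its left, z up, the work surface at z = 0. Lengths are in mm, angles in rad, forces in N, time in s.
With the tool pointing down it reaches from about 325 to 850 mm from the base axis. Payload 4.4 kg.
Tool frame: the origin (TCP) lies on the centre line of the jaws, within the pads' length; the fingertips stand 25 mm ahead of it and the grasp point (between the pads) lies 6 mm ahead of it; y points along the fingers, x is the direction in which the jaws open and shut, and the axes are right-handed (so a half turn about y gives the same grasp; the last joint's range is limited). The gripper opens to 94 mm and grips with 3 to 60 N. Pads are 16 mm wide; open, the fingers measure 119 mm over their backs; the gripper's body (75 mm by 177 mm) begins 78 mm behind the grasp point.
Start: joints at [-0.15, 0.207, 1.542, -0, 1.393, -0.15], TCP at [575.002, -0.012, 230.447] pointing down, gripper open.
Joint ranges: [-2.73, 2.73], [-0.86, 2.22], [0.23, 2.46], [-1.11, 4.25], [0.08, 2.63], [-2.82, 2.82]. Speed limits (rad/s): [2.79, 2.79, 3.14, 3.14, 3.14, 3.14].

## Interface

Orientations are given as a unit quaternion [w, x, y, z].
In Python, from cell import bot gives the robot as it stands. Calls block until the motion is done:
- bot.move_to(position, orientation): joint-space move of the TCP to a pose.
- bot.move_straight(position, orientation=None, feed=150, stop_force=None): straight line of the TCP; orientation=None keeps the orientation; feed is the mean speed in mm/s. With stop_force (N) it stops when the force on the tool has changed by that much, and returns True; else False.
- bot.set_joints(angles): joint-space move.
- bot.grip(opening, newtons=None): finger opening in mm; newtons is the grip in N (None keeps the last); returns when the fingers have stopped.
- bot.hold(seconds).
- bot.inverse_kinematics(position, orientation): joint angles nearest the present ones, or None.
- bot.grab_frame(name): name is "scene" or "side" or "wrist"; returns a dict with "img" (400x640x3 uint8, red, green, blue), "camera_matrix" (3x3 intrinsics, pixels), "k1" (the pictures are not rectified: a ray, as slopes to the right and down, at radius r is drawn at 1 + k1 r^2 times it, then the intrinsics apply), "view" (4x4, takes a point from world to camera coordinates). Camera axes: x right, y down, z forward; pixel columns grow to the right and rows downward; lengths in mm; the calibration is good to about 2 mm. A picture is of the moment at which its call begins. There is no depth.
A pose or a line that the arm cannot do raises bot.Unreachable and nothing moves.
- bot.finish_job(): hands the job in, once; it reports no verdict.
Trained networks look in a picture, given as the dict that the camera call returned (one of the last four; its "shot" number tells which), for a name from the list of things; names that differ only in an ending like _2 or _b are one class to them, and where a whole thing is asked for, a point or a joint stands for the part that bears it (a point fixed in the world has none). Each returns a list of dicts, best first, with "confidence" (0 to 1); they miss things now and then, are a little off and sometimes report something else, mostly with a low value. They report only what shows in the picture. A call takes as long as a camera call. They do not tell look-alikes from the thing itself.
- bot.boxes_of(picture, query): "bbox" ([left, top, width, height] in pixels, round what is visible of it).
- bot.regions_of(picture, query): "region" (400x640 bool, what is visible of it) and "bbox" ([left, top, width, height] in pixels, round what is visible of it).
Readings, each from a call of its own:
- bot.get_clock(): time.
- bot.get_qpos(): joint angles.
- bot.get_dq(): joint speeds.
- bot.get_joint_efforts(): joint torques, N m.
- bot.get_ee_pos(): TCP position.
- bot.get_tool_rot(): TCP orientation.
- bot.get_ft_force(): force on the tool from outside, world axes, zero at the start.
- bot.get_ft_torque(): the same for the moment, N m.
- bot.get_finger_gap(): finger opening in mm.
Only numpy, scipy, OpenCV 4.12 (cv2) and the standard library are available. Lean on these libraries where they do the work, as an engineer would, in place of code of your own. Each camera call takes 0.05 s, during which the arm holds its last target. There are 200 camera calls.

## Working session

There is one attempt and no reset: what is moved stays moved. The work goes in short steps, each a Python script; the robot and the scene stay as the last script left them, time stands still between calls to the robot, and variables do not carry over. Pictures are saved under pics/ and viewed, about 8 in all and at most 12, crops included, and the job is handed in when it is done.

```bash
ls; mkdir -p pics; cat > h.py <<'E'
import numpy as np, cv2
from cell import bot
def ray(f,u,v):
    K=f["camera_matrix"];d=np.array([f["k1"],0,0,0,0.])
    p=cv2.undistortPoints(np.array([[[u,v]]],float),K,d)[0,0]
    # k1 model same as opencv's radial
    V=f["view"];R=V[:3,:3];t=V[:3,3]
    return -R.T@t, R.T@np.array([p[0],p[1],1.])
def atz(f,u,v,z):
    o,d=ray(f,u,v);return o+d*(z-o[2])/d[2]
def proj(f,P):
    V=f["view"];r=cv2.Rodrigues(V[:3,:3])[0]
    return cv2.projectPoints(np.array(P,float).reshape(-1,1,3),r,V[:3,3],np.array(f["camera_matrix"],float),np.array([f["k1"],0,0,0,0.]))[0][:,0]
def save(f,n,crop=None,s=1):
    im=f["img"][:,:,::-1]
    if crop: x,y,w,h=crop; im=im[y:y+h,x:x+w]
    cv2.imwrite("pics/"+n,cv2.resize(im,None,fx=s,fy=s,interpolation=cv2.INTER_CUBIC))
E
python3 - <<'E'
from h import *
for c in ["scene","side"]:
    f=bot.grab_frame(c); save(f,c+"0.png",s=1.25)
    print(c,np.round(f["view"],3).tolist(),f["k1"])
    for q in ["machine","root","pusher","pointer","clip","lever","handle","wheel","beam","breads","mug","brush","trough"]:
        try:
            print(q,[(r["bbox"],round(r["confidence"],2)) for r in bot.boxes_of(f,q)[:4]])
        except Exception as e: print(q,repr(e)[:80])
print(bot.get_tool_rot(), bot.get_clock())
E
```

```text
pics
scene [[-0.52, 0.854, -0.006, 257.278], [0.652, 0.392, -0.648, -273.776], [-0.551, -0.341, -0.761, 1771.933], [0.0, 0.0, 0.0, 1.0]] -0.057869435948971905
machine [([224.6, 167.9, 155.5, 190.0], 0.81)]
root [([317.3, 164.3, 8.1, 16.9], 0.67), ([279.9, 137.2, 11.9, 21.9], 0.64), ([245.3, 168.2, 31.8, 11.1], 0.59), ([214.8, 145.8, 26.8, 13.3], 0.58)]
pusher [([283.7, 196.8, 23.1, 50.0], 0.75), ([289.6, 223.0, 60.0, 51.8], 0.57)]
pointer [([292.8, 222.1, 55.7, 54.1], 0.83), ([282.6, 196.4, 23.1, 51.3], 0.42)]
clip [([435.3, 237.3, 18.9, 53.6], 0.4)]
lever [([283.1, 194.8, 22.3, 53.1], 0.94), ([244.6, 166.0, 36.3, 13.3], 0.47), ([284.8, 224.3, 62.5, 47.8], 0.17)]
handle [([283.3, 198.3, 20.5, 52.7], 0.91)]
wheel [([277.0, 228.4, 33.3, 31.6], 0.86)]
beam [([222.5, 174.7, 158.4, 183.4], 0.69), ([211.7, 212.7, 33.7, 26.8], 0.2)]
breads [([178.7, 180.9, 48.4, 38.2], 0.83)]
mug [([215.9, 212.0, 28.5, 25.3], 0.79), ([226.5, 172.5, 151.5, 182.9], 0.51)]
brush [([437.4, 237.0, 18.0, 56.3], 0.62), ([246.8, 163.6, 29.7, 19.6], 0.44)]
trough [([221.1, 171.7, 156.1, 187.3], 0.88)]
side [[0.921, 
[... 323 characters left out ...]
, 0.56)]
pusher [([342.3, 195.4, 59.2, 41.0], 0.56), ([240.4, 259.9, 18.8, 43.1], 0.46)]
pointer [([337.6, 186.3, 65.6, 52.7], 0.61)]
clip [([311.2, 217.7, 65.7, 18.1], 0.72)]
lever [([311.0, 218.1, 64.9, 18.6], 0.97)]
handle [([312.8, 215.7, 62.8, 21.2], 0.9), ([338.3, 187.0, 63.6, 48.3], 0.29), ([330.8, 155.2, 45.2, 8.2], 0.18)]
wheel [([348.8, 224.3, 37.4, 26.6], 0.62)]
beam [([309.1, 147.1, 182.9, 129.1], 0.59)]
breads [([306.7, 145.2, 186.4, 137.2], 0.53)]
mug [([351.3, 268.6, 33.6, 46.4], 0.91)]
brush [([327.9, 154.0, 49.6, 9.7], 0.62)]
trough [([306.0, 146.7, 184.5, 134.5], 0.85), ([341.3, 191.2, 61.7, 46.2], 0.49)]
[-7.07097127e-01  7.07116434e-01  3.10996876e-05  1.30430605e-05] 1.4
```

View pics/scene0.png

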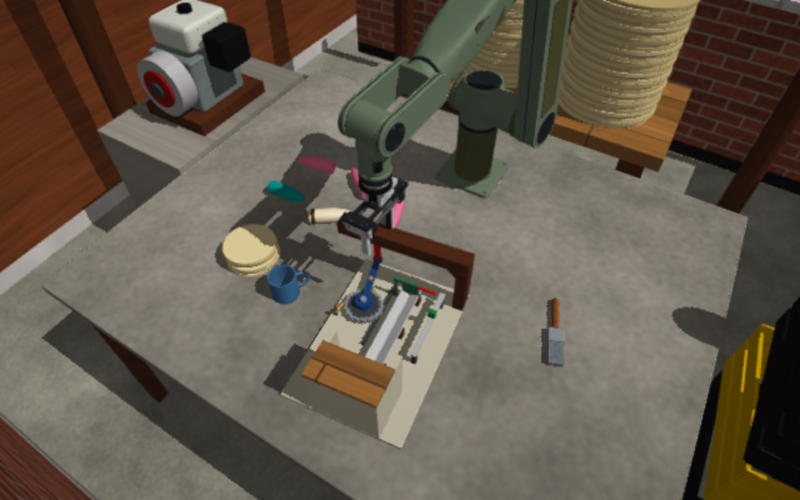

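View pics/side0.png

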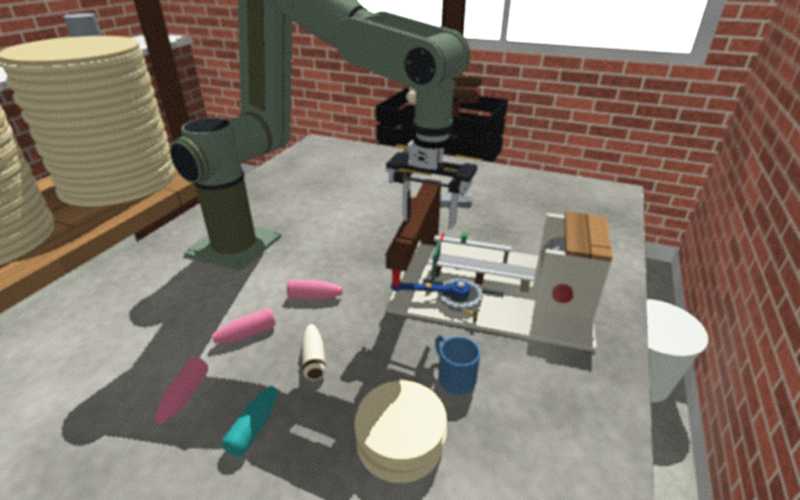

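The scene picture shows the cream root at (327,215) and the machine with its drum box towards the viewer. In the side picture the cream root is at (313,352) with its brown band at the near end (313,373). The pink roots at (243,325), (183,388) and (315,290) and the turquoise one at (250,420) are decoys: only the cream one has the described colour and brown band. Next are enlarged crops.

```bash
python3 - <<'E'
from h import *
a=bot.grab_frame("scene"); b=bot.grab_frame("side")
import pickle; pickle.dump((a,b),open("f0.pkl","wb"))
save(a,"sc_crop.png",(215,165,180,200),3)
A=b["img"][145:290,300:500,::-1]; B=b["img"][250:315,220:280,::-1]
cv2.imwrite("pics/si_crop.png",cv2.resize(A,None,fx=4,fy=4,interpolation=cv2.INTER_CUBIC))
for r in bot.regions_of(b,"root")[:4]:
    m=r["region"];c=b["img"][m].mean(0); ys,xs=np.where(m)
    print(r["bbox"],c.round(), xs.mean(),ys.mean())
E
```

```text
[122.7, 287.0, 43.2, 51.2] [127.  72.  89.] 144.9251497005988 310.8642714570858
[238.5, 263.2, 22.5, 40.8] [177. 172. 156.] 249.9363354037267 283.57142857142856
[227.1, 225.5, 47.3, 11.3] [176. 107. 129.] 249.41166936790924 231.35332252836304
[169.2, 246.0, 51.4, 30.1] [180. 109. 132.] 196.02547770700636 260.65222929936306
```

View pics/sc_crop.png

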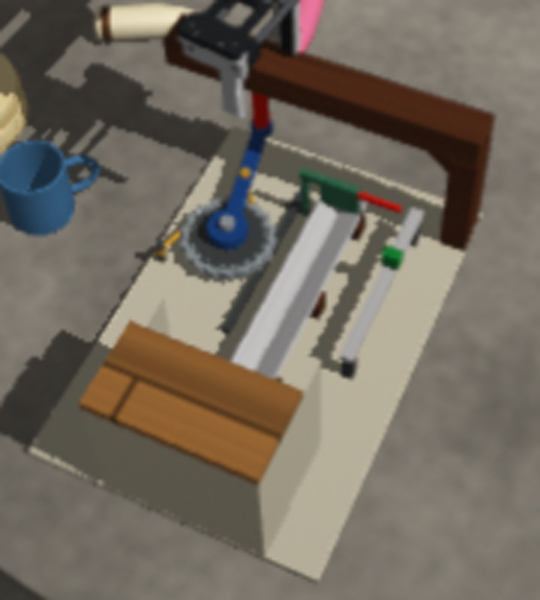

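View pics/si_crop.png

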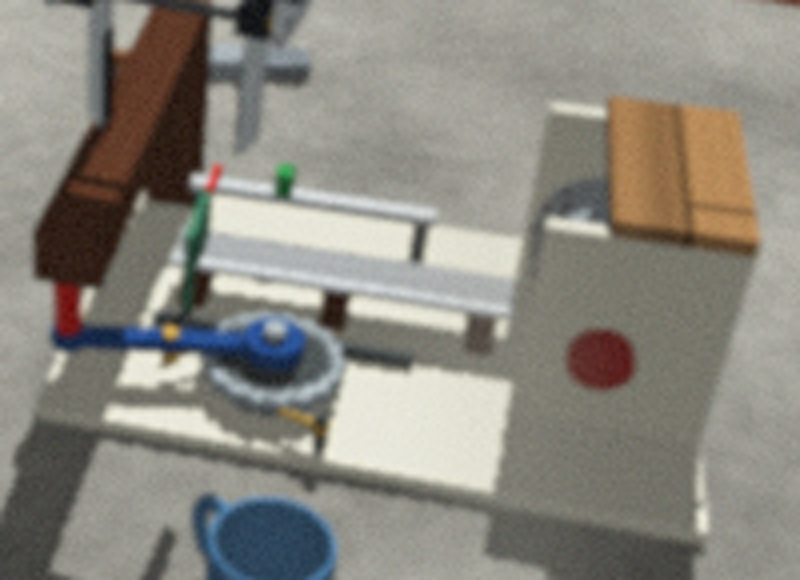

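The crops show the board corners, the wheel hub, the red pointer tip (scene crop 400,210), the green clip (392,252), and the red handle below the beam (side crop 67,310). I'll fit the machine pose to these points.

```bash
cat >> h.py <<'E'
def W(m,P):
    x,y,a=m; P=np.atleast_2d(np.array(P,float)); c,s=np.cos(a),np.sin(a)
    return np.c_[x+c*P[:,0]-s*P[:,1], y+s*P[:,0]+c*P[:,1], P[:,2]]
E
cat > fit.py <<'E'
from h import *; import pickle
from scipy.optimize import least_squares
a,b=pickle.load(open("f0.pkl","rb"))
sa=lambda p:np.array(p)/3-.33+[215,165]
sb=lambda p:np.array(p)/4-.37+[300,145]
A=[((300,240,12),(318,579)),((300,-75,12),(30,450)),((-100,240,12),(468,246)),((0,0,36),(227,238)),((-100,210,12),(443,238))]
B=[((-160,-75,0),(37,427)),((300,-75,0),(698,551)),((0,0,36),(272,365)),((170,14,184),(546,232))]
def res(m):
    ra=proj(a,W(m,[p for p,_ in A]))-np.array([sa(q) for _,q in A])
    rb=proj(b,W(m,[p for p,_ in B]))-np.array([sb(q) for _,q in B])
    return np.r_[ra,rb].ravel()
r=least_squares(res,[700,0,0],loss="soft_l1")
m=r.x;print(m,"\n",res(m).reshape(-1,2).round(1).tolist())
def inm(P):
    d=np.array(P[:2])-m[:2];c,s=np.cos(m[2]),np.sin(m[2]);return np.r_[c*d[0]+s*d[1],-s*d[0]+c*d[1],P[2]]
print("pointer",inm(atz(a,*sa((401,210)),82)),inm(atz(b,*sb((217,170)),82)))
print("clip",inm(atz(a,*sa((393,250)),82)),inm(atz(b,*sb((286,168)),82)))
h=inm(atz(b,*sb((67,333)),52));print("handle",h,np.degrees(np.arctan2(h[1],h[0])),np.hypot(*h[:2]))
print("box near top",proj(b,W(m,[(-122,60,160)])))
for f,n in((a,"a"),(b,"b")):
    im=f["img"][:,:,::-1].copy()
    im=cv2.resize(im,None,fx=4,fy=4,interpolation=cv2.INTER_CUBIC)
    L=[[(-160,-75,12),(300,-75,12),(300,240,12),(-160,240,12)],[(170,14,184),(170,186,184),(170,186,12),(170,14,12)],[(-145,-120,160),(-100,-120,160),(-100,240,160),(-145,240,160)],[(-145,-120,200),(-100,-120,200),(-100,240,200),(-145,240,200)],[(-95,76,52),(165,76,52),(165,124,52),(-95,124,52)],[(53*np.cos(t),53*np.sin(t),36) for t in np.linspace(0,6.28,30)]]
    for l in L: cv2.polylines(im,[((proj(f,W(m,l))+.5)*4).round().astype(int)],True,(0,0,255),1)
    im=im[660:1440,860:1580] if n=="a" else im[580:1160,1150:1980]
    cv2.imwrite(f"pics/fit_{n}.png",im)
A1=cv2.imread("pics/fit_a.png");B1=cv2.imread("pics/fit_b.png")
A1=cv2.resize(A1,(470,509));B1=cv2.resize(B1,(330,231))
c=np.zeros((509,800,3),np.uint8);c[:,:470]=A1;c[:231,470:]=B1;cv2.imwrite("pics/fit.png",c)
# root from side
np.save("m.npy",m)
for r in bot.regions_of(b,"root") if False else []: pass
E
python3 fit.py
python3 - <<'E'
from h import *
b=bot.grab_frame("side")
for r in bot.regions_of(b,"root")[:6]:
    g=r["region"]
    if b["img"][g].mean(0)[2]<140: continue
    ys,xs=np.where(g);pts=np.c_[xs,ys].astype(float)
    c=pts.mean(0);v=np.linalg.svd(pts-c,full_matrices=False)[2][0];t=(pts-c)@v
    print("root",atz(b,*(c+v*t.min()),22),atz(b,*c,22),atz(b,*(c+v*t.max()),22), v)
print(bot.get_finger_gap())
E
```

```text
[6.58672509e+02 5.79194016e-01 1.29600212e-01] 
 [[0.3, -0.6], [-1.0, -0.3], [-1.6, 0.8], [0.0, -1.8], [-1.8, 0.5], [-1.3, -1.6], [1.5, -1.2], [-0.3, -2.3], [0.5, -5.2]]
pointer [-72.5276824  173.13871073  82.        ] [-73.83001371 166.71450221  82.        ]
clip [-21.43228571 183.97743136  82.        ] [-20.26472314 184.50011271  82.        ]
handle [-144.93392152  -33.13457852   52.        ] -167.12243433600293 148.67327231402797
box near top [[332.29826499 181.1289162 ]]
root [ 388.35074805 -220.00237802   22.        ] [ 437.70845082 -288.55126919   22.        ] [ 475.14602948 -340.5275742    22.        ] [0.10674242 0.99428671]
94.02973483909511
```

View pics/fit.png

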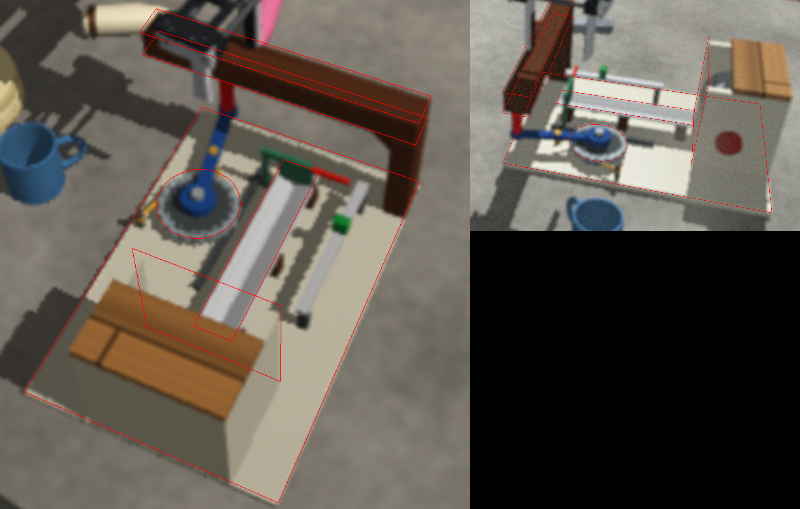

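The fit overlay puts the board and beam on their outlines to within 2–3 mm. Pointer to clip is about 51 mm, and the root is near (433,-281) with its tip towards (-x,+y). I'll raise the arm, go above the root and check with the wrist camera.

```bash
cat >> h.py <<'E'
from scipy.spatial.transform import Rotation as Ro
def quat(x,y):
    x=np.array(x,float);y=np.array(y,float);y/=np.linalg.norm(y);x-=y*(x@y);x/=np.linalg.norm(x)
    q=Ro.from_matrix(np.c_[x,y,np.cross(x,y)]).as_quat();return [q[3],q[0],q[1],q[2]]
def down(th): return quat([np.cos(th),np.sin(th),0],[0,0,-1])
E
python3 - <<'E'
from h import *
m=np.load("m.npy")
bot.move_straight([575,0,290],feed=250)
th=np.radians(36)
q=down(th); print(bot.inverse_kinematics([430,-278,250],q), bot.inverse_kinematics(W(m,[(-15,100,300)])[0],down(m[2]-np.pi/2)))
f=bot.grab_frame("wrist"); save(f,"w_m.png"); import pickle; pickle.dump(f,open("fw.pkl","wb"))
bot.move_to([430,-278,250],q)
f=bot.grab_frame("wrist"); save(f,"w_r.png"); pickle.dump(f,open("fr.pkl","wb"))
V=f["view"];print("cam",-V[:3,:3].T@V[:3,3], proj(f,[430,-278,22]))
for r in bot.regions_of(f,"root")[:4]:
    g=r["region"];print(r["bbox"],r["confidence"],f["img"][g].mean(0).round())
    ys,xs=np.where(g);P=np.array([atz(f,x,y,22)[:2] for x,y in zip(xs[::7],ys[::7])])
    c=P.mean(0);v=np.linalg.svd(P-c,full_matrices=False)[2][0];t=(P-c)@v;n=(P-c)@[-v[1],v[0]]
    w=[np.ptp(n[(t>t.min()+l)&(t<t.min()+l+15)]) for l in (10,)]+[np.ptp(n[(t<t.max()-10)&(t>t.max()-25)])]
    print(c,v,"ends",c+v*t.min(),c+v*t.max(),np.ptp(t),"w",w)
print(bot.get_clock())
A=np.hstack([cv2.imread("pics/w_m.png"),cv2.imread("pics/w_r.png")]); cv2.imwrite("pics/w2.png",cv2.resize(A,(800,250)))
E
```

```text
[-7.43071047e-01  5.64303537e-02  1.66945064e+00 -4.44089210e-16
  1.41571166e+00 -1.37138958e+00] [ 1.83652217e-02  2.99478583e-01  1.28437090e+00 -4.44089210e-16
  1.55774317e+00  1.45956134e+00]
cam [ 386.98377813 -214.33896958  403.69980101] [[318.54290331 175.36093149]]
[301.6, 120.8, 37.6, 105.2] 0.89 [231. 228. 215.]
[ 431.30179759 -279.2655457 ] [ 0.57095641 -0.82098037] ends [ 390.57037785 -220.6976842 ] [ 469.07423312 -333.57867268] 137.4953557521244 w [np.float64(29.86653748890243), np.float64(44.29009557821401)]
[157.5, 59.8, 102.5, 60.3] 0.85 [229. 148. 185.]
[ 259.13238873 -272.44599314] [-0.5651829  -0.82496563] ends [ 294.47748348 -220.8547503 ] [ 216.22785614 -335.07132136] 138.45009672580534 w [np.float64(44.28234851803421), np.float64(30.26658683861507)]
[222.6, 230.2, 43.7, 66.8] 0.8 [ 49. 198. 197.]
[ 423.55837045 -442.78753797] [ 0.17882573 -0.98388076] ends [ 413.23313281 -385.97914466] [ 434.93249636 -505.3668065 ] 121.34362849734116 w [np.float64(24.533754728342586), np.float64(23.657212533920706)]
[279.8, 2.1, 112.6, 33.9] 0.61 [213. 132. 167.]
[ 338.15376219 -108.1367267 ] [0.8903052  0.45536431] ends [ 274.03198193 -140.93308694] [392.60371554 -80.28721476] 133.18099647402897 w [np.float64(20.922670205207957), np.float64(31.179344262936148)]
3.3917
```

View pics/w2.png

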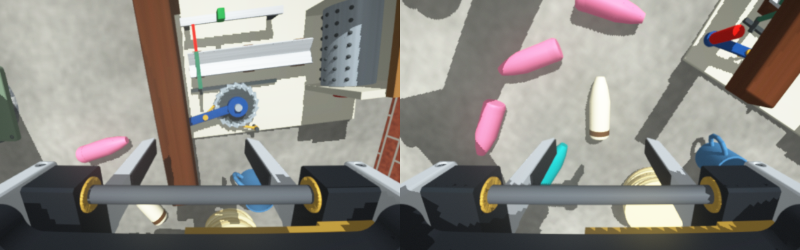

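The wrist picture confirms the cream root at full-frame (318,173), brown band down (towards +x,-y) and thin end up. The pink and turquoise ones lie apart from it. I'll grasp it about 10 mm above its axis so the fingertips clear the trough lips, and overlay the machine fit on the wrist picture.

```bash
python3 - <<'E'
from h import *; import pickle
v=np.array([-.571,.821]);c=np.array([429.2,-276.2]);g=c-15*v
th=np.arctan2(v[1],v[0])-np.pi/2;q=down(th)
bot.move_to([*g,110],q); bot.grip(70,20)
s=bot.move_straight([*g,38],q,feed=100,stop_force=8); print("stop",s,bot.get_ee_pos())
bot.grip(30,20); print("gap",bot.get_finger_gap())
bot.move_straight([*g,300],q,feed=200); print(bot.get_finger_gap(),bot.get_ft_force(),bot.get_clock())
f=pickle.load(open("fw.pkl","rb"));m=np.load("m.npy")
im=f["img"][:,:,::-1];S=2.4;x0,y0=290,0
im=cv2.resize(im[0:230,x0:620],None,fx=S,fy=S,interpolation=cv2.INTER_CUBIC)
L=[[(-160,-75,12),(300,-75,12),(300,240,12),(-160,240,12)],[(-145,-120,160),(-100,-120,160),(-100,240,160),(-145,240,160)],[(-145,-120,200),(-100,-120,200),(-100,240,200),(-145,240,200)],[(-95,76,52),(165,76,52),(165,124,52),(-95,124,52)],[(53*np.cos(t),53*np.sin(t),36) for t in np.linspace(0,6.28,30)]]
for l in L: cv2.polylines(im,[((proj(f,W(m,l))+.5-[x0,y0])*S).round().astype(int)],True,(0,0,255),1)
cv2.imwrite("pics/wfit.png",im)
E
```

```text
stop False [ 438.18979058 -288.92003766   38.41959497]
gap 43.164260801646435
43.61641654501035 [-0.29000724  0.13359213 -1.82604543] 7.4417
```

View pics/wfit.png

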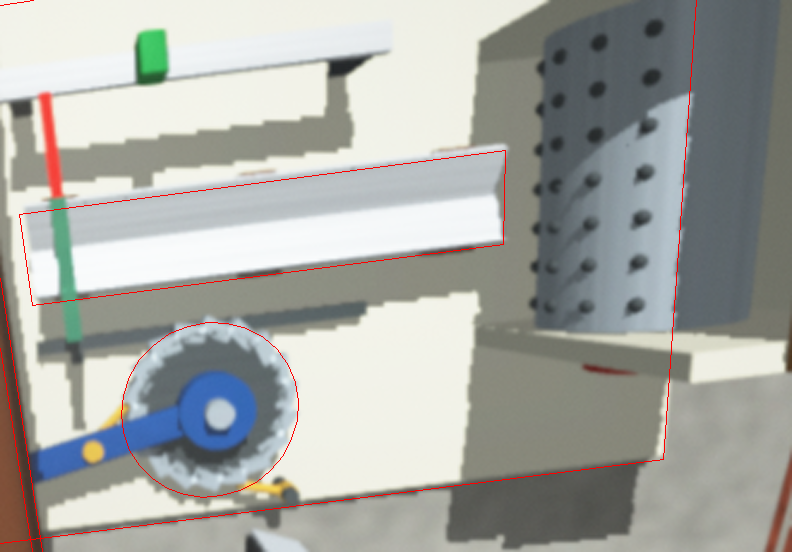

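The grip holds (43.6 mm gap). In the wrist overlay the trough and wheel agree to about 2 mm, so I shift the machine by (+1.5,+1) mm. The pointer tip is at (45,95) and the clip at (152,57). Now I place the root.

```bash
python3 - <<'E'
from h import *
m=np.load("m.npy");m[:2]+=[1.5,1];np.save("m.npy",m)
q=down(m[2]-np.pi/2)
T=lambda z:W(m,[(-8,100,z)])[0]
bot.move_to(T(300),q); print(bot.get_clock(),bot.get_finger_gap())
bot.move_straight(T(92),q,feed=150)
s=bot.move_straight(T(79.5),q,feed=25,stop_force=4); print("stop",s,bot.get_ee_pos())
bot.grip(68); p=bot.get_ee_pos(); bot.hold(.3)
bot.move_straight([p[0],p[1],270],q,feed=200)
for n in ("wrist","scene","side"):
    f=bot.grab_frame(n); save(f,"p_%s.png"%n)
    for r in bot.regions_of(f,"root")[:6]:
        g=r["region"];col=f["img"][g].mean(0)
        if col[1]/col[0]<.85 or col[0]<col[2]: continue
        ys,xs=np.where(g);P=np.array([atz(f,x,y,68)[:2] for x,y in zip(xs,ys)])-m[:2]
        c,s=np.cos(m[2]),np.sin(m[2]);P=P@np.array([[c,-s],[s,c]])
        print(n,r["confidence"],P.min(0),P.max(0),P.mean(0))
print(bot.get_clock())
A=cv2.imread("pics/p_wrist.png");B=cv2.imread("pics/p_side.png")[145:290,300:500]
o=np.zeros((580,800,3),np.uint8);o[:300,:480]=cv2.resize(A,(480,300));o[300:,:386]=cv2.resize(B,(386,280))
C=cv2.imread("pics/p_scene.png")[200:310,270:380];o[300:,400:680]=cv2.resize(C,(280,280));cv2.imwrite("pics/p.png",o)
E
```

```text
9.8333 43.73801214347218
stop True [639.28458987  99.84093633  80.6903335 ]
wrist 0.68 [-60.20141548  79.98285493] [ 74.03171136 123.9624441 ] [  5.42100797 102.01507491]
scene 0.69 [-64.83477621  78.42489364] [ 80.83191724 124.66176003] [  5.84017698 102.17310456]
side 0.72 [-60.28428128  57.63044987] [ 72.18866464 135.08415875] [ 3.52523431 95.56981554]
14.1167
```

View pics/p.png

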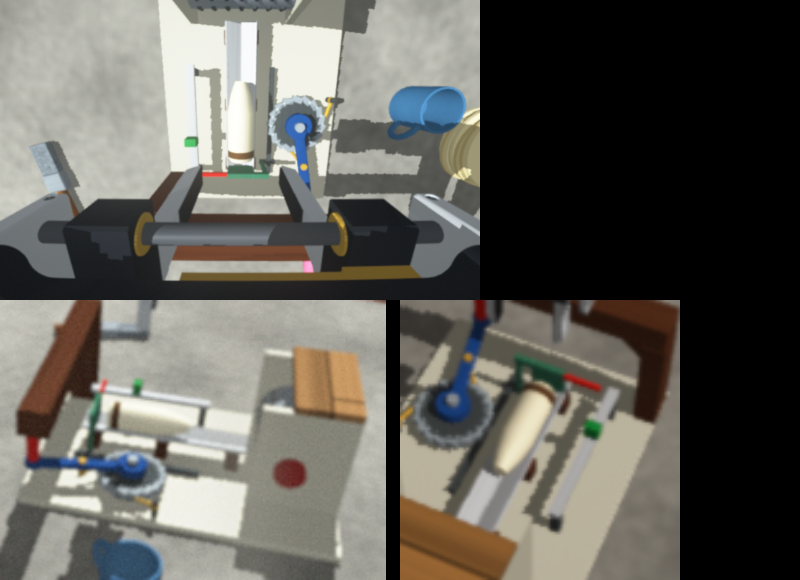

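The root lies in the trough, with its brown butt at machine x ≈ -60 (12 mm from the pusher) and its thin end towards the drum. The pusher has not moved. Next is lever reachability.

```bash
cat >> h.py <<'E'
def tq(m,e,sg=-1,yaw=0):
    a=m[2]+yaw; x=np.array([-np.sin(a),np.cos(a),0])*sg
    return quat(x,[np.cos(e)*np.cos(a),np.cos(e)*np.sin(a),-np.sin(e)])
def hp(m,th,e,back=0,yaw=0,z=95,dy=0):
    b=np.radians(205)-th; P=W(m,[(150*np.cos(b)-dy*np.sin(b)*0,150*np.sin(b)+dy,z)])[0]; a=m[2]+yaw
    return P-(6+back)*np.array([np.cos(e)*np.cos(a),np.cos(e)*np.sin(a),-np.sin(e)])
E
python3 - <<'E'
from h import *
m=np.load("m.npy")
for e in (40,50):
  for sg in (-1,1):
    E=np.radians(e)
    for th,b in((.21,110),(.21,0),(0,0),(.873,0),(.873,110)):
        j=bot.inverse_kinematics(hp(m,th,E,b),tq(m,E,sg)); print(e,sg,th,b,None if j is None else np.round(j,2))
print(bot.inverse_kinematics(W(m,[(-230,30,330)])[0],down(m[2]-np.pi/2)))
E
```

```text
40 -1 0.21 110 None
40 -1 0.21 0 [-0.6   0.02  2.39  1.57  0.53 -0.51]
40 -1 0 0 [-0.65  0.07  2.34  1.52  0.57 -0.51]
40 -1 0.873 0 [-0.27 -0.01  2.42  1.89  0.32 -0.6 ]
40 -1 0.873 110 None
40 1 0.21 110 None
40 1 0.21 0 [-0.6   0.02  2.39  1.57  0.53  2.63]
40 1 0 0 [-0.65  0.07  2.34  1.52  0.57  2.63]
40 1 0.873 0 [-0.27 -0.01  2.42  1.89  0.32  2.54]
40 1 0.873 110 None
50 -1 0.21 110 [-0.68 -0.42  2.37  0.7   0.8   0.36]
50 -1 0.21 0 [-0.51 -0.02  2.29  0.99  0.48  0.11]
50 -1 0 0 [-0.56  0.03  2.25  1.    0.51  0.07]
50 -1 0.873 0 [-0.22 -0.04  2.32  0.85  0.29  0.48]
50 -1 0.873 110 [-0.32 -0.48  2.4   0.49  0.63  0.81]
50 1 0.21 110 [-0.68 -0.42  2.37  0.7   0.8  -2.78]
50 1 0.21 0 None
50 1 0 0 None
50 1 0.873 0 [-0.22 -0.04  2.32  0.85  0.29 -2.66]
50 1 0.873 110 [-0.32 -0.48  2.4   0.49  0.63 -2.33]
[-1.98936617e-01 -1.81285848e-01  1.73072392e+00 -4.44089210e-16
  1.59215458e+00  1.24225950e+00]
```

```bash
cat >> h.py <<'E'
E50=np.radians(50)
def swing(m,t0,t1,feed=60):
    n=max(1,int(np.ceil(abs(t1-t0)/.12))); fm=0;f0=np.array(bot.get_ft_force())
    for t in np.linspace(t0,t1,n+1)[1:]:
        bot.move_straight(hp(m,t,E50),tq(m,E50),feed=feed); fm=max(fm,np.linalg.norm(bot.get_ft_force()-f0))
    return round(fm,1)
def look(m,tag):
    """pointer & clip machine x by colour, side cam"""
    for n in ("scene","side"):
        f=bot.grab_frame(n); im=f["img"].astype(int); R,G,B=im[...,0],im[...,1],im[...,2]
        box=lambda P:proj(f,W(m,P))
        for nm,mask,(ya,yb) in (("pointer",(R>130)&(G<90)&(B<90),(160,172)),("clip",(G>110)&(R<90)&(B<110),(170,195))):
            poly=cv2.convexHull(box([(-95,ya,82),(35,ya,82),(35,yb,82),(-95,yb,82)]).astype(np.float32)).astype(int)
            z=np.zeros(mask.shape,np.uint8);cv2.fillPoly(z,[poly],1)
            ys,xs=np.where(mask&(z>0))
            if len(xs)==0: print(tag,n,nm,"none");continue
            P=np.array([atz(f,x,y,82)[:2] for x,y in zip(xs,ys)])-m[:2];c,s=np.cos(m[2]),np.sin(m[2]);P=P@np.array([[c,-s],[s,c]])
            print(tag,n,nm,len(xs),P.mean(0).round(1),P.min(0).round(1),P.max(0).round(1))
E
python3 - <<'E'
from h import *
m=np.load("m.npy"); look(m,"start")
p=bot.get_ee_pos(); bot.move_straight([p[0],p[1],330],feed=300)
bot.move_to(W(m,[(-230,30,330)])[0],down(m[2]-np.pi/2))
q=tq(m,E50); bot.grip(50)
bot.move_to(hp(m,.21,E50,110),q)
s=bot.move_straight(hp(m,.21,E50,0),q,feed=80,stop_force=10); print("in",s,bot.get_ee_pos(),bot.get_clock())
f=bot.grab_frame("side"); save(f,"h_side.png"); 
f2=bot.grab_frame("wrist")
A=cv2.resize(f["img"][145:275,290:490,::-1],None,fx=3,fy=3); B=cv2.resize(f2["img"][:,:,::-1],(320,200))
o=np.zeros((595,600,3),np.uint8);o[:390]=A;o[390:590,:320]=B;cv2.imwrite("pics/h.png",o)
E
```

```text
start scene pointer 9 [-76.8 164.1] [-79.9 157.2] [-73.6 170.4]
start scene clip 19 [-19.8 183.6] [-25.7 174.1] [-15.  193.9]
start side pointer none
start side clip 7 [-20.9 177.2] [-25.1 170.2] [-17.  182.2]
in False [515.84918737 -51.30296594  99.95184004] 18.3667
```

View pics/h.png

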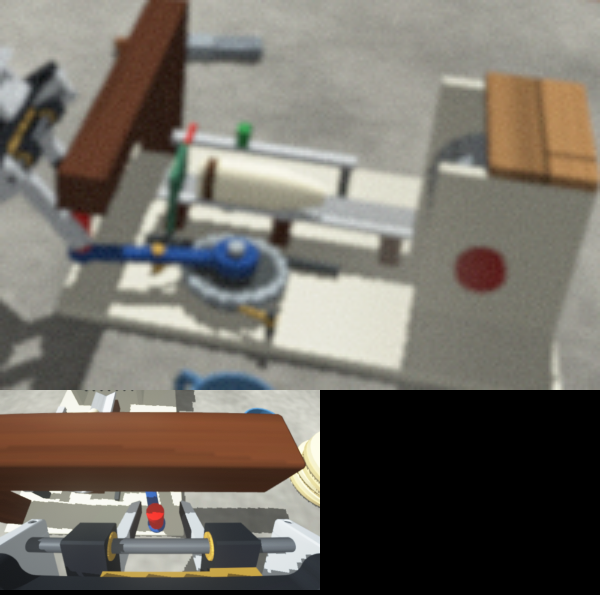

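The handle stands between the open fingers (wrist inset 155,515), slightly to the left. I close loosely and make the first stroke, which drives at most about 26 mm.

```bash
python3 - <<'E'
from h import *
m=np.load("m.npy")
bot.grip(25,10); print("gap",bot.get_finger_gap())
print("fwd F",swing(m,.21,.84)); look(m,"s1")
print("back F",swing(m,.84,.04)); look(m,"b1"); print(bot.get_finger_gap(),bot.get_clock())
f=bot.grab_frame("side"); save(f,"s1.png",(290,145,200,130),3)
E
```

```text
gap 25.10517126257938
fwd F 7.2
s1 scene pointer 8 [-55.9 163. ] [-58.8 157.2] [-52.9 168.8]
s1 scene clip 16 [-20.4 184.7] [-25.7 176.9] [-15.5 193.9]
s1 side pointer 2 [-54.8 163. ] [-55.4 160. ] [-54.3 165.9]
s1 side clip 7 [-20.9 177.2] [-25.1 170.2] [-17.  182.2]
back F 4.8
b1 scene pointer 8 [-55.9 163. ] [-58.8 157.2] [-52.9 168.8]
b1 scene clip 17 [-20.4 184.1] [-25.7 175.6] [-15.5 193.9]
b1 side pointer 2 [-54.8 163. ] [-55.4 160. ] [-54.3 165.9]
b1 side clip 7 [-20.9 177.2] [-25.1 170.2] [-17.  182.2]
25.17246557575431 24.7417
```

View pics/s1.png

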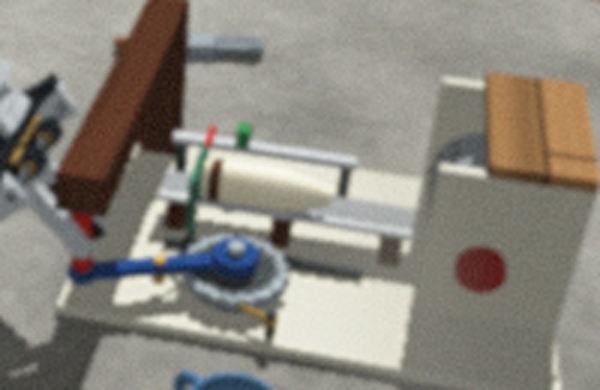

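The first stroke moved the pointer 21 mm, leaving about 35 mm. A full stroke adds at most 32 mm, so it is safe.

```bash
python3 - <<'E'
from h import *
m=np.load("m.npy")
print("fwd F",swing(m,.04,.84)); look(m,"s2"); print(bot.get_clock())
E
```

```text
fwd F 8.6
s2 scene pointer 10 [-27.2 163.5] [-31.3 157.1] [-24.  169.9]
s2 scene clip 16 [-20.4 184.7] [-25.7 176.9] [-15.5 193.9]
s2 side pointer 3 [-24.7 164. ] [-26.4 161.7] [-22.3 167.7]
s2 side clip 5 [-19.4 177. ] [-22.  170.2] [-17.  182.2]
27.925
```

5–7 mm remain. I go back just past one tooth and drive about 0.15 rad.

```bash
python3 - <<'E'
from h import *
m=np.load("m.npy")
print("back",swing(m,.84,.38),"fwd",swing(m,.38,.645,40)); bot.hold(.3); look(m,"s3"); print(bot.get_clock())
for n,c in(("scene",(280,205,80,80)),("side",(330,170,100,60))):
    f=bot.grab_frame(n); save(f,"s3_"+n+".png",c,5)
A=cv2.imread("pics/s3_scene.png");B=cv2.imread("pics/s3_side.png")
o=np.zeros((400,800,3),np.uint8);o[:,:400]=A;o[:240,400:]=cv2.resize(B,(400,240));cv2.imwrite("pics/s3.png",o)
E
```

```text
back 5.8 fwd 7.3
s3 scene pointer 9 [-21.9 162.8] [-25.2 157.1] [-18.2 168.5]
s3 scene clip 16 [-20.4 184.7] [-25.7 176.9] [-15.5 193.9]
s3 side pointer 5 [-20.7 164.3] [-23.2 157.5] [-18.4 169.3]
s3 side clip 1 [-18.8 182.2] [-18.8 182.2] [-18.8 182.2]
31.5083
```

View pics/s3.png

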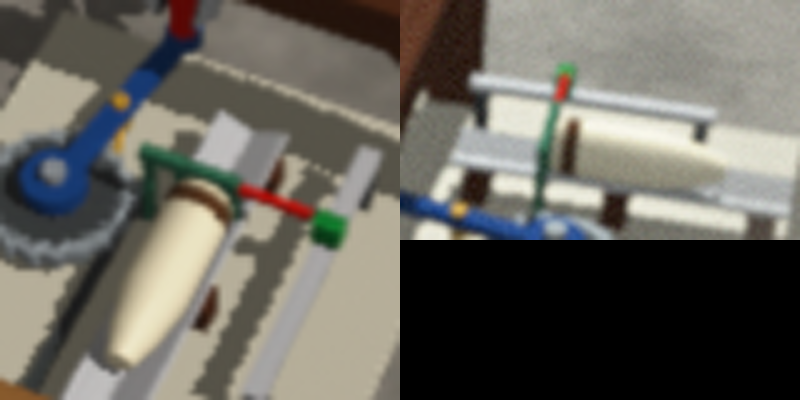

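The pointer stands at the clip in both views (within about 2 mm of its middle), with the root against the pusher. I release and back out.

```bash
python3 - <<'E'
from h import *
m=np.load("m.npy")
bot.grip(50); bot.move_straight(hp(m,.645,E50,110),tq(m,E50),feed=80)
bot.hold(.5); look(m,"end"); print(bot.get_ft_force(),bot.get_clock())
f=bot.grab_frame("scene")
for q in("mug","breads","brush","root"): print(q,[(np.round(r["bbox"]),round(r["confidence"],2)) for r in bot.boxes_of(f,q)[:2]])
for r in bot.regions_of(f,"root")[:6]:
    g=r["region"];col=f["img"][g].mean(0)
    if col[1]/col[0]<.85 or col[0]<col[2]: continue
    ys,xs=np.where(g);P=np.array([atz(f,x,y,68)[:2] for x,y in zip(xs,ys)])-m[:2]
    c,s=np.cos(m[2]),np.sin(m[2]);P=P@np.array([[c,-s],[s,c]]);print("root",P.min(0),P.max(0))
bot.finish_job()
E
```

```text
end scene pointer 9 [-21.9 162.8] [-25.2 157.1] [-18.2 168.5]
end scene clip 16 [-20.4 184.7] [-25.7 176.9] [-15.5 193.9]
end side pointer 5 [-20.7 164.3] [-23.2 157.5] [-18.4 169.3]
end side clip 1 [-18.8 182.2] [-18.8 182.2] [-18.8 182.2]
[-0.50484967 -0.63124564 -0.49300042] 34.325
mug [(array([215., 211.,  33.,  31.]), 0.83)]
breads [(array([178., 179.,  46.,  42.]), 0.85), (array([286., 233.,  58.,  53.]), 0.71)]
brush [(array([299., 242.,  24.,  39.]), 0.67)]
root [(array([217., 144.,  26.,  16.]), 0.88), (array([280., 135.,  17.,  28.]), 0.59)]
root [-26.9454559   77.75505453] [119.67992923 126.87486259]
the job is handed in; nothing more can be done
```

The cassava root is in the trough, the pusher has been driven to the clip with the lever, and the job is handed in at about 34 s; no verdict is reported.

- **Root:** I laid it in the trough with the thin end to the drum and the thick end about 12 mm from the pusher, then let go. I then moved the pusher using only the red handle, in two long strokes and one short one.
- **Pointer:** My last check with the arm withdrawn put it 1.5 mm short of the clip's middle in the scene view and about 2 mm short in the side view. The allowance is 7 mm. The side figure is weak, because only one clip pixel was visible there.
- **Root at the end:** The picture after the last stroke showed it lying straight in the trough against the pusher. The gap was only judged by eye. The final root outline was too coarse to measure it and read a little longer than the root (about 147 mm against 130 mm).
- **Bystanders:** The mug and bread stack were found where they started, within a few pixels. The final brush detection was wrong (it landed on the machine), so the brush is unconfirmed; the arm was never planned near it.
- **Forces:** The highest I read while swinging was 8.6 N, sampled between moves.

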